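# Indent a stone core on the bench tester

### The arm

A 7-joint arm with a two-finger parallel gripper is mounted at the origin on the work surface. World frame = base frame: x ahead of the robot, y to its left, z up, the work surface at z = 0. Lengths are in m, angles in rad, forces in N, time in s.
With the tool pointing down it reaches from about 0.4 to 0.85 m from the base axis. Payload 10.4 kg.
Tool frame: the origin (TCP) lies on the centre line of the jaws, within the pads' length; the fingertips stand 22 mm ahead of it and the grasp point (between the pads) lies 3 mm ahead of it; z points along the fingers, y is the line along which they close (so a half turn about z gives the same grasp; the last joint's range is limited). The gripper opens to 87 mm and grips with 3 to 60 N. Pads are 19 mm wide; open, the fingers measure 117 mm over their backs; the gripper's body (75 mm by 190 mm) begins 51 mm behind the grasp point.
Start: joints at [-1.289, 0.332, -0.065, 1.46, 0.022, 1.35, -0.088], TCP at [0.188, 0.596, 0.245] pointing down, gripper open.
Joint ranges: [-2.6, 2.6], [-0.5, 2.12], [-1.47, 1.34], [0.16, 2.42], [-1.27, 4.41], [0.06, 2.06], [-2.6, 2.6]. Speed limits (rad/s): [2.22, 2.22, 2.79, 2.79, 3.14, 3.14, 3.14].

### API

Orientations are given as a unit quaternion [x, y, z, w].
In Python, from bench import r, camrig, job, read_state gives the robot as it stands (r), with the cameras (camrig), the readings as plain functions and the job (job).
- The arm moves only by the tool jog_arm, called after "Emit:" as name(argument=value, ...) on one line, values as JSON. Schema: {"type":"object","properties":{"offsets":{"type":"string"},"clamp_n":{"type":"number"},"only":{"type":"string"},"quiet":{"type":"boolean"},"lines":{"type":"string"}},"required":["offsets"],"additionalProperties":false}. offsets is a string of 1 to 12 rows, parted by a bar, with the numbers parted by commas; each row has 5 numbers: dx, dy, dz in fractions of the full range, 1 being 0.6 m, then a turn about the tool's z in normalised numbers (1 is pi rad), then the finger opening in m; each row is the pose to reach, as a shift and turn from the pose commanded when the call began, along the tool's axes at that moment; what a row does not reach only later rows make up. A row lasts 1/10 s, in which the tool goes at most 0.05 m and 0.15 rad, less where a joint would pass 70% of its speed; a pose out of reach is approached as far as the arm can. The fingers move at their own pace and stop on an object; clamp_n is the grip in N (left out, the last holds). Time passes only in rows, so rows that do not move let the fingers close. The tool returns the time, the measured TCP pose, the force, the opening and the grip force at its end. only (a regular expression) keeps the lines of the reply that match it, lines (a string "A,B") keeps lines A to B, and quiet returns only ok. A shift or turn number past 1, either way, is cut back to 1. Input that does not fit is refused with a message, and nothing moves.
- read_state(): the state, without advancing time (a new reading comes with each control period).
- camrig.camera(name): name is "side" or "top"; returns a dict with "img" (400x640x3 uint8, red, green, blue), "fx", "fy", "cx", "cy" (pixels), "pose" (4x4, takes a point from camera to world coordinates). Camera axes: x right, y down, z forward; pixel columns grow to the right and rows downward; lengths in m; the calibration is good to about 2 mm. A picture is of the moment at which its call begins. There is no depth.
- job.close_job(): hands the job in; it is judged then, once.
The state is a dict: "time": time; "joint_positions": joint angles; "joint_vel": joint speeds; "joint_torque": joint torques, N m; "ee_pos": TCP position; "eef_rot": TCP orientation; "ft_force": force on the tool from outside, world axes, zero at the start; "torque": the same for the moment, N m; "width": finger opening in m; "grip_force": force on a finger pad.
Only numpy, scipy, OpenCV 4.12 (cv2) and the standard library are available. Lean on these libraries where they do the work, as an engineer would, in place of code of your own. Each camera call takes 0.05 s, during which the arm holds its last target. There are 200 camera calls.

### The job

On the indentation tester, slide the carriage by its grip until the middle of the stone core is right under the plunger's point and leave it standing there, then push the plunger's knob fully down. Let the plunger come all the way up before you move the carriage again, then slide the carriage back against its stop at the unloading end of the track, away from the head. Leave the rocks, jars, dish and tile where they are.

Things in the scene. Friction and masses are not known exactly. Their poses are not given: they have to be found in the camera images.
- bed: Fixed grey bed of the indentation tester: a plate 270 mm (its x, from -155 to +115) by 480 mm (its y) by 25 mm high, with two steel rods along its y as the track, between end-stop blocks. Origin: underside, on the track's centre line, half way along; x away from the robot, y along the track, z up. It can stand up to 0.3 rad turned on the bench.
- carriage (a joint): Position of the carriage along the track in m: 0 = at its stop at the bed's -y end (the unloading end, away from the head), growing along the bed's +y up to 0.210. It slides with about 2 N of friction and stays where it is left. At value q its grip and the sample's centre are at y = q - 0.110 in the bed's frame.
- grip_top (a point): Centre of the top face of the carriage's upright black grip, a bar 36 mm (bed's x) by 18 mm (bed's y) by 62 mm high, top 110 mm above the bench. Pinch it from above across its 18 mm, fingers closing along the track, as the head stands close behind. It is 120 mm in front (bed's -x) of the sample, at the same place along the track. Axes parallel to the bed's.
- sample_top (a point): Centre of the top face of the pale round stone core, 50 mm across, that is fixed in the middle of the aluminium carriage (110 x 80 mm). Its top is 89 mm above the bench. Axes parallel to the bed's.
- head: Fixed grey head on the bed: a column 95 mm behind the plunger (bed's +x) with an arm, 44 mm wide along the track, reaching over the track to 30 mm in front of the plunger; arm's top 170 mm above the bench. Origin: on the bed's top, right under the plunger's axis; axes as the bed's. Its place along the track differs from run to run; the carriage passes beneath it.
- plunger (a joint): How far the plunger is pushed down in m: 0 = up, 0.025 = fully down (hard stop). Spring: about 5 N to start, about 12 N at the bottom; it rises by itself when let go.
- knob_top (a point): Centre of the top face of the plunger's round black push knob, 48 mm across, 15 mm thick; 220 mm above the bench when up, moves straight down 25 mm.
- point (a point): Lower tip of the plunger's steel point, on the same upright axis as the knob; 25 mm above the sample's top when up, it just meets it when fully down.
- rock_brown: Brown lump of rock, about 70 mm across, 45 mm high, standing between the robot and the tester. Leave it where it is. Origin: centre of its underside.
- rock_pale: Pale lump of rock, about 50 mm across, 32 mm high, lying on the bed's front corner at its +y end, beside the track. Leave it where it is. Origin: centre of its underside.
- jar_clear: Clear jar with black lid, 64 mm across, 85 mm high, near the bed's front corner at the +y end. Leave it where it is. Origin: centre of its underside.
- jar_amber: Amber jar with black lid, 72 mm across, 100 mm high, near the bed's front corner at the +y end. Leave it where it is. Origin: centre of its underside.
- tile: White ceramic streak plate, 100 x 60 x 8 mm, lying between the robot and the tester. Leave it where it is. Origin: centre of its underside.
- dish: Shallow glass dish, 90 mm across, 18 mm high, near the bed's front corner at the -y end. Leave it where it is. Origin: centre of its underside.

How it is judged:
By the outcome, as a careful person would: the job done as asked, in the order asked, and still so for the second after the job is handed in, with the robot touching nothing.
It also fails if it takes over 64 s, if anything falls off the work surface, if the arm or the gripper's body presses on something with over 40 N, if the wrist force passes 120 N, or if a joint passes its speed limit or range.

## Working session

There is one attempt and no reset: what is moved stays moved. The work goes in short steps, Python scripts to look and compute and a tool call to move; the robot and the scene stay as the last step left them, time stands still between calls to the robot, and variables do not carry over. Pictures are saved under pics/ and viewed, at most 10 in all, crops included, and the job is handed in when it is done.

```bash
mkdir -p pics; ls; python3 - <<'E'
from bench import r, camrig, job, read_state
import cv2,numpy as np
for n in("top","side"):
    c=camrig.camera(n);cv2.imwrite(f"pics/{n}0.png",c["img"][:,:,::-1]);print(n,c["fx"],c["fy"],c["cx"],c["cy"],np.round(c["pose"],3).tolist())
s=read_state();print(s["time"],s["ee_pos"],s["eef_rot"],s["width"])
E
```

```text
bench.py
pics
top 458.7706699016017 458.7706699016017 319.0691469642549 192.6462863545112 [[-0.016, -0.994, 0.109, 0.368], [-1.0, 0.015, -0.012, 0.01], [0.01, -0.109, -0.994, 1.456], [0.0, 0.0, 0.0, 1.0]]
side 442.9990721666642 442.9990721666642 313.0094755683176 204.24287103219896 [[0.983, -0.099, 0.157, 0.357], [-0.186, -0.46, 0.869, -0.883], [-0.014, -0.883, -0.47, 0.655], [0.0, 0.0, 0.0, 1.0]]
0.1 [0.18747828 0.59589055 0.24381627] [ 1.51783534e-01  9.88413552e-01 -6.36900212e-04 -6.38325526e-05] 0.08719251004721208
```

View pics/top0.png

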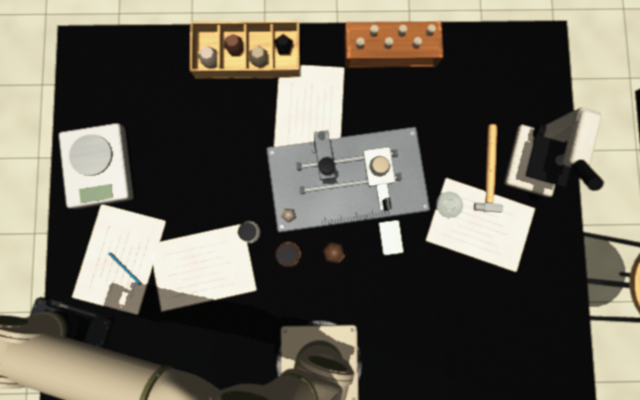

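View pics/side0.png

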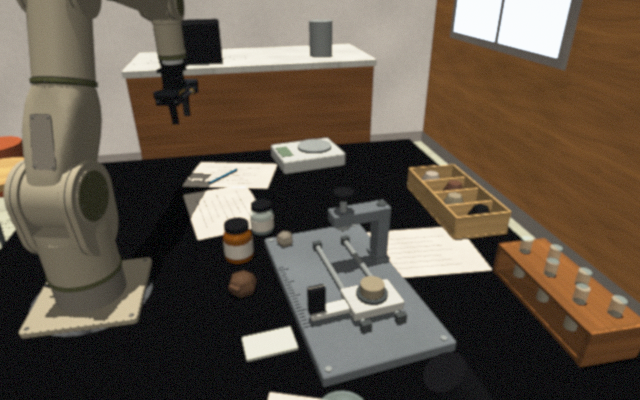

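The top picture shows the bed corners near (268,148), (416,128), (429,210), (281,230). The knob is at about (327,167), the sample at (380,165) and the grip at about (385,198). The side picture shows the grip at (316,292), the sample at (372,284) and the knob at (343,191). Next I'll zoom in on both views.

```bash
python3 - <<'E'
import cv2
a=cv2.imread("pics/top0.png")[120:240,260:440];cv2.imwrite("pics/topc.png",cv2.resize(a,None,fx=4.4,fy=4.4,interpolation=cv2.INTER_CUBIC))
a=cv2.imread("pics/side0.png")[170:380,240:460];cv2.imwrite("pics/sidec.png",cv2.resize(a,None,fx=2.8,fy=2.8,interpolation=cv2.INTER_CUBIC))
E
```

```text
(no output)
```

View pics/topc.png

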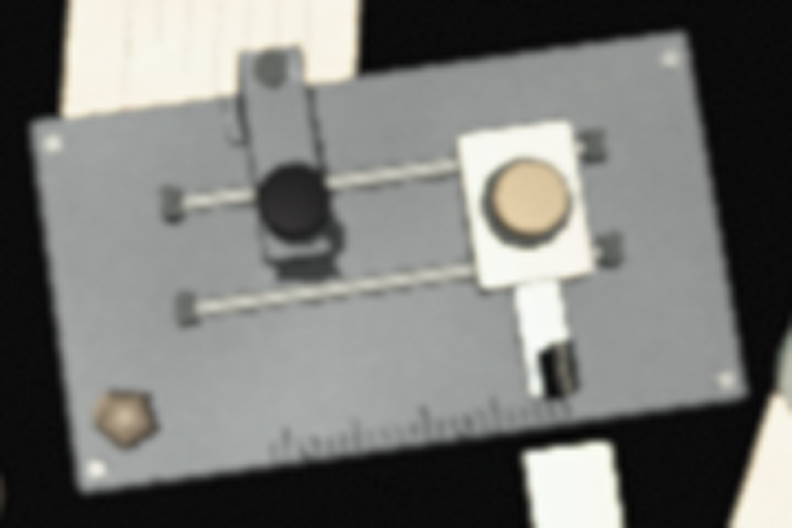

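View pics/sidec.png

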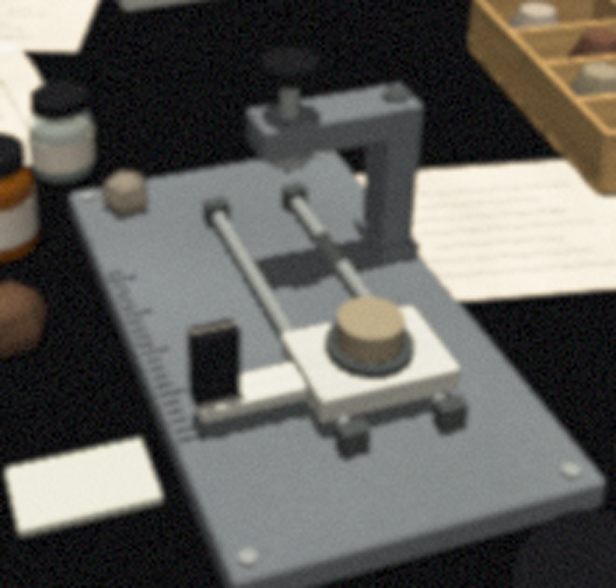

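The crops give bed corners at (30,120), (687,32), (748,397), (82,493) in the top crop. The knob is at (294,203) and the sample top at (531,197). The grip's lit top is at about (565,370), with its dark +y side face to the left. In the side crop the sample top is at (371,318) and the knob top at (290,58).

```bash
cat > h.py <<'E'
import cv2,numpy as np
from bench import r, camrig, job, read_state
from scipy.spatial.transform import Rotation as R
def ray(c,p):
    d=np.array([(p[0]-c["cx"])/c["fx"],(p[1]-c["cy"])/c["fy"],1]);return c["pose"][:3,3],c["pose"][:3,:3]@d
def onz(c,p,z):
    o,d=ray(c,p);return (o+d*(z-o[2])/d[2])[:3]
def tri(c1,p1,c2,p2):
    o,d=ray(c1,p1);q,e=ray(c2,p2);t=np.linalg.lstsq(np.c_[d,-e],q-o,rcond=None)[0]
    a=o+t[0]*d;b=q+t[1]*e;return (a+b)/2,np.linalg.norm(a-b)
def blob(img,roi,f):
    x0,y0,x1,y1=roi;k=6
    a=cv2.resize(img[y0:y1,x0:x1],None,fx=k,fy=k,interpolation=cv2.INTER_CUBIC)
    m=f(cv2.cvtColor(a,cv2.COLOR_RGB2HSV),a.astype(int)).astype(np.uint8)
    cs=max(cv2.findContours(m,0,2)[0],key=cv2.contourArea)
    (u,v),s,an=cv2.fitEllipse(cs);g=lambda u,v:((u+.5)/k-.5+x0,(v+.5)/k-.5+y0)
    return g(u,v),np.array(s)/k,an,[g(*q) for q in cv2.boxPoints(cv2.minAreaRect(cs))]
tan=lambda h,a:(h[...,1]>60)&(h[...,2]>110)
dark=lambda h,a:h[...,2]<62
gray=lambda h,a:(h[...,2]>60)
E
python3 - <<'E'
from h import *
np.set_printoptions(precision=4,suppress=True)
t=camrig.camera("top");s=camrig.camera("side")
bs=blob(t["img"],(365,150,395,180),tan);print("sample",bs[:3],onz(t,bs[0],.089))
bk=blob(t["img"],(315,153,339,178),dark);print("knob",bk[:3],onz(t,bk[0],.22))
ss=blob(s["img"],(355,272,390,302),tan);print("side sample",ss[:3],onz(s,(372,283.5),.089))
print("tri",tri(t,bs[0],s,(372,283.5)),tri(t,bk[0],s,(343.5,190.5)))
f=lambda u,v:((u+.5)/4.4-.5+260,(v+.5)/4.4-.5+120)
C=np.array([onz(t,f(*p),.025) for p in [(30,120),(687,32),(748,397),(82,493)]])[:,:2]
print("corners",C, np.linalg.norm(C-np.roll(C,-1,0),axis=1))
for i,j in((1,0),(2,3)):
    d=C[j]-C[i];print("yaw",np.arctan2(-d[0],d[1]))
for i,j in((3,0),(2,1)):
    d=C[j]-C[i];print("yaw",np.arctan2(d[1],d[0]))
print("grip",onz(t,f(566,370),.11),"side",onz(s,(240+214/2.8,170+327/2.8),.11))
print(R.from_quat(read_state()["eef_rot"]).as_matrix())
E
```

```text
sample ((379.8131726582845, 164.85422643025717), array([16.0479, 16.4078]), 113.51010131835938) [ 0.6   -0.192  0.089]
knob ((327.0511054992676, 166.12602869669595), array([15.8628, 18.7524]), 139.2413330078125) [ 0.5764 -0.0284  0.22  ]
side sample ((371.9180971781413, 284.1988983154297), array([15.3636, 23.1993]), 97.2247085571289) [ 0.6    -0.1989  0.089 ]
tri (array([ 0.6015, -0.1928,  0.0839]), np.float64(0.0012059661111251305)) (array([ 0.5787, -0.0288,  0.2191]), np.float64(0.004326500361113322))
corners [[ 0.6737  0.1566]
 [ 0.732  -0.3202]
 [ 0.466  -0.3533]
 [ 0.4054  0.1209]] [0.4803 0.2681 0.478  0.2707]
yaw 0.12178975048505247
yaw 0.12708630106844276
yaw 0.1321840012618655
yaw 0.12378085891818008
grip [ 0.4802 -0.2102  0.11  ] side [ 0.4827 -0.2123  0.11  ]
[[-0.9539  0.3001 -0.0002]
 [ 0.3001  0.9539 -0.0008]
 [-0.     -0.0008 -1.    ]]
```

The bed comes out at 480 x 270 mm with a yaw of about 0.126, which fits the given sizes. The sample and grip are 120 mm apart, also consistent. I'll start the approach and check the knob's position along the track against the arm edges.

Units first: shifts go in shares of 0.6 m and turns go in shares of pi rad. So -0.5 m / 0.6 = -0.8333, -0.05 m / 0.6 = -0.0833, -0.431 rad / 3.1416 = -0.1372.

Emit:
jog_arm(offsets="-0.0667,-0.0833,0,-0.0127,0.08 | -0.15,-0.1833,0,-0.0255,0.08 | -0.2167,-0.2833,0,-0.0382,0.08 | -0.2833,-0.3667,0,-0.0509,0.08 | -0.35,-0.4667,0,-0.0637,0.08 | -0.4333,-0.5667,0,-0.0764,0.08 | -0.5,-0.65,0,-0.0891,0.08 | -0.5667,-0.75,0,-0.1019,0.08 | -0.65,-0.8333,0,-0.1146,0.08 | -0.65,-0.8333,0,-0.1273,0.08 | -0.65,-0.8333,0,-0.1372,0.08 | -0.65,-0.8333,0,-0.1372,0.08", clamp_n=20)

```text
time: 1.4
ee_pos: [0.3972, 0.032, 0.2447]
eef_rot: [-0.064, 0.998, 0.0, 0.0]
ft_force: [1.3, 0.7, -0.7]
width: 0.0799
grip_force: 0.0
```

```bash
python3 - <<'E'
from h import *
np.set_printoptions(precision=4,suppress=True)
t=camrig.camera("top")
f=lambda u,v:((u+.5)/4.4-.5+260,(v+.5)/4.4-.5+120)
O=np.array([.5891,-.0965]);a=.126;B=np.array([[np.cos(a),np.sin(a)],[-np.sin(a),np.cos(a)]])
b=lambda p,z:B@(onz(t,p,z)[:2]-O)
for p in [(239,53),(300,46),(337,250),(267,262)]:print("arm",b(f(*p),.17))
bs=blob(t["img"],(365,150,395,180),tan);print("sample",b(bs[0],.089))
for th in(45,55,65,75):
    k=blob(t["img"],(315,153,339,178),lambda h,a:h[...,2]<th);print(th,k[1],b(k[0],.22))
s=read_state();p=s["ee_pos"];M=R.from_quat(s["eef_rot"]).as_matrix();print(p,np.arctan2(M[1,1],M[0,1]),"to grip",M.T@(np.array([.481,-.209,.25])-p))
E
```

```text
arm [0.1082 0.0894]
arm [0.1073 0.0494]
arm [-0.0288  0.0451]
arm [-0.0301  0.0908]
sample [-0.0012 -0.0961]
45 [13.8957 15.6707] [-0.0026  0.0702]
55 [15.4394 17.1676] [-0.0031  0.0699]
65 [16.2346 18.9491] [-0.0041  0.0688]
75 [16.5301 21.275 ] [-0.0049  0.0684]
[0.3993 0.0247 0.2449] 1.689611049135278 to grip [-0.0534 -0.2418 -0.0048]
```

In the tool's units: -0.21 m / 0.6 = -0.35, -0.15 m / 0.6 = -0.25.

Emit:
jog_arm(offsets="-0.0167,-0.0833,0,0,0.08 | -0.0333,-0.1667,0,0,0.08 | -0.0583,-0.25,0,0,0.08 | -0.075,-0.3333,0,0,0.08 | -0.075,-0.35,0,0,0.08 | -0.075,-0.35,0,0,0.08 | -0.075,-0.35,0,0,0.08")

```text
time: 2.15
ee_pos: [0.4678, -0.1679, 0.2442]
eef_rot: [-0.063, 0.998, 0.0, -0.0]
ft_force: [0.1, 0.4, 0.7]
width: 0.0803
grip_force: 0.0
```

```bash
cat > e.py <<'E'
from h import *
import sys
np.set_printoptions(precision=4,suppress=True)
s=read_state();p=s["ee_pos"];M=R.from_quat(s["eef_rot"]).as_matrix()
print(s["time"],p,"yaw",np.arctan2(M[1,1],M[0,1])-np.pi/2,"F",s["ft_force"],"w",s["width"],s["grip_force"],"to",M.T@(np.array([float(v) for v in sys.argv[1:4]])-p))
E
python3 e.py .481 -.209 .25
```

```text
2.15 [ 0.4678 -0.1679  0.2442] yaw 0.12603109059936424 F [0.0925 0.3522 0.6936] w 0.08030174180319 0.0 to [-0.0079 -0.0424 -0.0058]
```

Emit:
jog_arm(offsets="0,0,0,0,0.08 | 0,0,0,0,0.08 | 0,0,0,0,0.08")

```text
time: 2.45
ee_pos: [0.4681, -0.1677, 0.2446]
eef_rot: [-0.064, 0.998, 0.0, 0.0]
ft_force: [0.2, -0.5, -0.5]
width: 0.0799
grip_force: 0.0
```

```bash
python3 e.py .481 -.209 .088
```

```text
2.45 [ 0.4681 -0.1677  0.2446] yaw 0.12767867762930574 F [ 0.1502 -0.5471 -0.4842] w 0.0799336978960939 0.0 to [-0.0075 -0.0428  0.1566]
```

In the tool's units: 0.156 m / 0.6 = 0.26, 0.145 m / 0.6 = 0.2417.

Emit:
jog_arm(offsets="-0.0125,-0.0717,0,0,0.06 | -0.0125,-0.0717,0.0667,0,0.06 | -0.0125,-0.0717,0.1333,0,0.06 | -0.0125,-0.0717,0.2,0,0.06 | -0.0125,-0.0717,0.2417,0,0.06 | -0.0125,-0.0717,0.26,0,0.06 | -0.0125,-0.0717,0.26,0,0.06 | -0.0125,-0.0717,0.26,0,0.06")

```text
time: 3.25
ee_pos: [0.4816, -0.2104, 0.0897]
eef_rot: [-0.063, 0.998, -0.0, 0.001]
ft_force: [-0.1, -0.1, -0.2]
width: 0.0597
grip_force: 0.0
```

```bash
python3 e.py .481 -.209 .088
python3 - <<'E'
from h import *
o=[cv2.resize(camrig.camera(n)["img"][y:y+130,x:x+200],None,fx=3,fy=2.2*3/2.2)for n,x,y in(("top",260,120),("side",240,200))]
cv2.imwrite("pics/g.png",cv2.resize(np.vstack(o),(460,600))[:,:,::-1])
E
```

```text
3.25 [ 0.4816 -0.2104  0.0897] yaw 0.1264289618419181 F [-0.1216 -0.114  -0.236 ] w 0.05965706940143305 0.0 to [0.0004 0.0015 0.0017]
```

View pics/g.png

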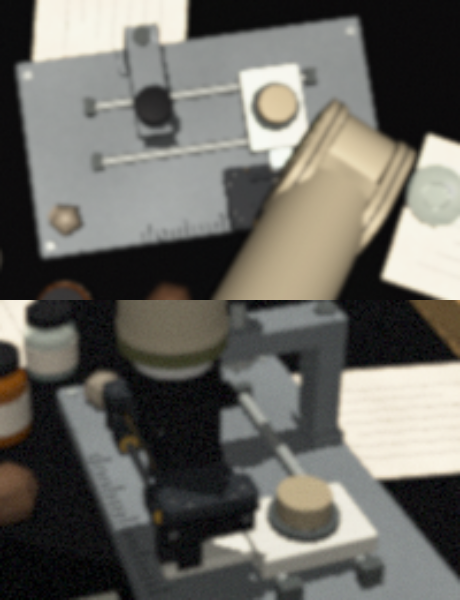

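The picture shows the gripper straddling the grip, with the sample still visible at about (275,103) in the crop and nothing disturbed. Next I close the fingers and re-measure the sample.

Emit:
jog_arm(offsets="0,0,0,0,0.01 | 0,0,0,0,0.01 | 0,0,0,0,0.01 | 0,0,0,0,0.01 | 0,0,0,0,0.01 | 0,0,0,0,0.01", clamp_n=25)

```text
time: 3.95
ee_pos: [0.4808, -0.2103, 0.0885]
eef_rot: [-0.063, 0.998, 0.0, -0.0]
ft_force: [-0.3, -0.6, 0.4]
width: 0.0199
grip_force: 0.0
```

```bash
python3 e.py .481 -.209 .088
cat > m.py <<'E'
from h import *
np.set_printoptions(precision=4,suppress=True)
t=camrig.camera("top");O=np.array([.5891,-.0965]);a=.126;B=np.array([[np.cos(a),np.sin(a)],[-np.sin(a),np.cos(a)]])
bs=blob(t["img"],(365,150,395,180),tan);print("sample bed",B@(onz(t,bs[0],.089)[:2]-O),"tcp bed",B@(read_state()["ee_pos"][:2]-O))
E
python3 m.py
```

```text
3.95 [ 0.4808 -0.2103  0.0885] yaw 0.12617954101348694 F [-0.3101 -0.6194  0.3661] w 0.019907291365575324 0.0 to [-0.0003  0.0012  0.0005]
sample bed [-0.0011 -0.0961] tcp bed [-0.1217 -0.0992]
```

Emit:
jog_arm(offsets="0,0,0,0,0.01 | 0,0,0,0,0.01 | 0,0,0,0,0.01 | 0,0,0,0,0.01", clamp_n=25)

```text
time: 4.4
ee_pos: [0.4808, -0.2102, 0.0885]
eef_rot: [-0.063, 0.998, 0.0, -0.0]
ft_force: [0.2, 0.5, 0.7]
width: 0.0177
grip_force: 25.0
```

```bash
python3 m.py
```

```text
sample bed [-0.0013 -0.0966] tcp bed [-0.1217 -0.0992]
```

In the tool's units: 0.166 m / 0.6 = 0.2767, 0.04 m / 0.6 = 0.0667.

Emit:
jog_arm(offsets="0,0.0333,0,0,0.01 | 0,0.0667,0,0,0.01 | 0,0.1,0,0,0.01 | 0,0.1333,0,0,0.01 | 0,0.1667,0,0,0.01 | 0,0.2,0,0,0.01 | 0,0.2333,0,0,0.01 | 0,0.2583,0,0,0.01 | 0,0.2767,0,0,0.01 | 0,0.2767,0,0,0.01 | 0,0.2767,0,0,0.01 | 0,0.2767,0,0,0.01")

```text
time: 5.65
ee_pos: [0.4598, -0.046, 0.0885]
eef_rot: [-0.063, 0.998, 0.0, -0.0]
ft_force: [-2.8, 1.8, 2.6]
width: 0.0177
grip_force: 25.0
```

```bash
python3 - <<'E'
from h import *
np.set_printoptions(precision=4,suppress=True)
O=np.array([.5891,-.0965]);a=.126;B=np.array([[np.cos(a),np.sin(a)],[-np.sin(a),np.cos(a)]])
s=read_state();print(B@(s["ee_pos"][:2]-O),s["ft_force"],s["width"])
o=[cv2.resize(camrig.camera(n)["img"][y:y+130,x:x+160],None,fx=4,fy=4,interpolation=2)for n,x,y in(("side",280,170),)]
cv2.imwrite("pics/u.png",o[0][:,:,::-1])
E
```

```text
[-0.1219  0.0663] [-2.8479  1.7694  2.5727] 0.01773592315617066
```

View pics/u.png

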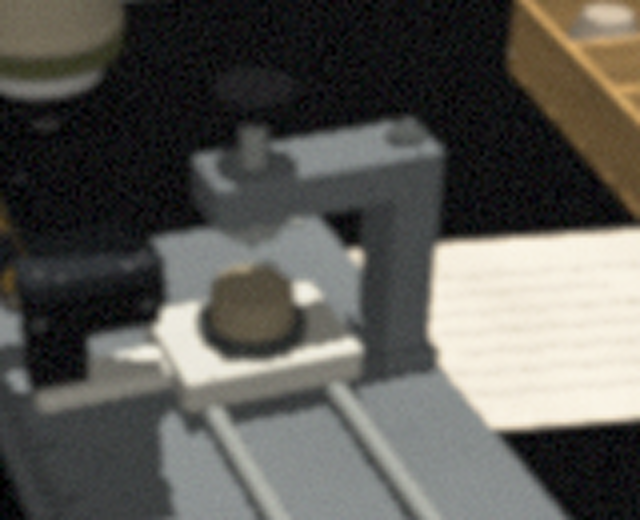

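The picture shows the core under the plunger: the steel tip at (255,237) stands above the core, whose middle is near column 252. I'll release, rise, and check the alignment from the top.

In the tool's units: -0.19 m / 0.6 = -0.3167, -0.16 m / 0.6 = -0.2667.

Emit:
jog_arm(offsets="0,0,0,0,0.06 | 0,0,0,0,0.06 | 0,0,0,0,0.06 | 0,0,0,0,0.06 | 0,0,-0.0167,0,0.06 | 0,0,-0.0667,0,0.06 | 0,0,-0.1333,0,0.06 | 0,0,-0.2,0,0.0 | 0,0,-0.2667,0,0.0 | 0.0167,0,-0.3167,0,0.0 | 0.05,0,-0.3167,0,0.0 | 0.05,0,-0.3167,0,0.0")

```text
time: 6.9
ee_pos: [0.4294, -0.0502, 0.2798]
eef_rot: [-0.062, 0.998, 0.001, 0.001]
ft_force: [-0.0, -0.0, -0.4]
width: 0.0275
grip_force: 0.0
```

```bash
python3 - <<'E'
from h import *
cv2.imwrite("pics/v.png",cv2.resize(camrig.camera("top")["img"][125:215,290:390],None,fx=6,fy=6,interpolation=2)[:,:,::-1])
E
```

```text
(no output)
```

View pics/v.png

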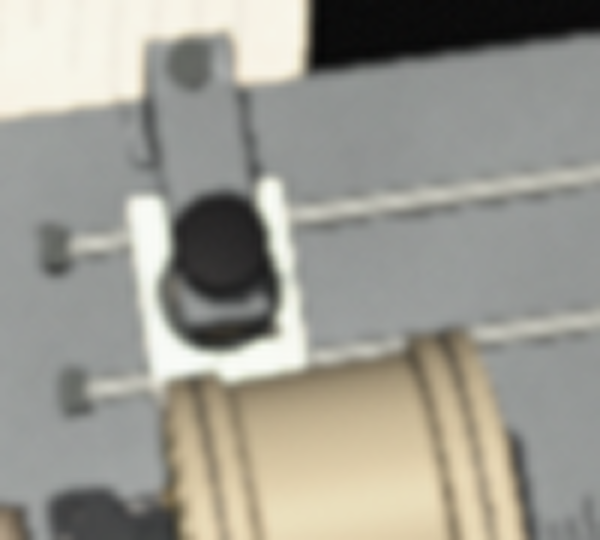

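The plate's left edge runs from (127,197) to about (152,375) and its right edge from (280,178) to (308,362). The knob is at (221,245). I'll fit both plate edges to sub-pixel level and compare their middle with the head.

```bash
python3 - <<'E'
from h import *
np.set_printoptions(precision=4,suppress=True)
t=camrig.camera("top");O=np.array([.5891,-.0965]);a=.126;B=np.array([[np.cos(a),np.sin(a)],[-np.sin(a),np.cos(a)]])
b=lambda p,z:B@(onz(t,p,z)[:2]-O)
g=cv2.resize(t["img"][125:215,290:390],None,fx=6,fy=6,interpolation=2).min(2).astype(int)
f=lambda u,v:((u+.5)/6-.5+290,(v+.5)/6-.5+125)
def edge(v,u0,u1):
    row=g[v,u0:u1]; return u0+np.where(row>180)[0]
L=[];Rr=[]
for v in range(215,350,5):
    w=edge(v,110,175);L.append(b(f(w[0]-.5,v),.062)[1])
for v in range(200,350,5):
    w=edge(v,260,330);Rr.append(b(f(w[-1]+.5,v),.062)[1])
print("plate L",np.median(L),np.std(L),"R",np.median(Rr),np.std(Rr),"mid",(np.median(L)+np.median(Rr))/2)
i=cv2.imread("pics/top0.png")[:,:,::-1];c=i[120:200,350:410];g=cv2.resize(c,None,fx=6,fy=6,interpolation=2).min(2).astype(int)
L=[];Rr=[]
for v in range(200,350,5):
  w=np.where(g[v]>180)[0]
  if len(w): 
    q=lambda u:b(((u+.5)/6-.5+350,(v+.5)/6-.5+120),.062)[1]
    L.append(q(w[0]-.5));Rr.append(q(w[-1]+.5))
print("first L",np.median(L),"R",np.median(Rr),"mid",(np.median(L)+np.median(Rr))/2)
for th in(40,50,60):
    k=blob(t["img"],(315,153,339,178),lambda h,a:h[...,2]<th);print(th,k[1],b(k[0],.22))
E
python3 e.py .5803 -.028 .27
```

```text
plate L 0.10846890604033904 0.002019734584929227 R 0.026568509816576488 0.004053616441710019 mid 0.06751870792845777
first L -0.05736589696922464 R -0.13794916768817822 mid -0.09765753232870143
40 [13.1036 14.7052] [-0.004   0.0701]
50 [14.4692 17.4507] [-0.0038  0.0699]
60 [15.1677 18.4647] [-0.0042  0.0698]
7.0 [ 0.4302 -0.0495  0.2789] yaw 0.12603090070481926 F [-0.3614  0.6765 -0.4187] w 0.019661463823719284 0.0 to [-0.1516  0.0025  0.009 ]
```

```bash
python3 - <<'E'
from h import *
np.set_printoptions(precision=4,suppress=True)
t=camrig.camera("top");O=np.array([.5891,-.0965]);a=.126;B=np.array([[np.cos(a),np.sin(a)],[-np.sin(a),np.cos(a)]])
b=lambda p,z:B@(onz(t,p,z)[:2]-O)
i0=cv2.imread("pics/top0.png")[:,:,::-1]
for v in (162,164,166,168,170):print(v,i0[v,314:341].max(1), t["img"][v,314:341].max(1))
for u in(316.5,317.5,326,335.5,336.5):print(u,b((u,166),.22))
for v in (136,140,144,148,152):print(v,t["img"][v,308:340].max(1))
for u in(314,316,329,331):print(u,b((u,144),.17))
# predicted pixels of head parts for bed y=.069
for p,z in(((0,.069),.22),((-0,.069+.024),.22),((0,.069-.024),.22),((.06,.091),.17),((.06,.047),.17)):
    w=np.r_[B.T@np.array(p)+O,z];c=t["pose"][:3,:3].T@(w-t["pose"][:3,3]);print(p,t["fx"]*c[0]/c[2]+t["cx"],t["fy"]*c[1]/c[2]+t["cy"])
E
```

```text
162 [150 154 149 122  86  56  43  40  41  41  41  41  40  40  40  38  38  37
  37  62 109 146 161 162 160 152 142] [250 250 246 218 134  63  42  41  41  41  40  42  41  40  41  39  37  35
  38  83 168 233 243 228 177 149 142]
164 [197 190 176 139  83  46  43  45  45  44  44  43  44  43  43  41  40  39
  37  37  54  92 125 141 148 149 149] [250 250 248 229 144  61  42  43  44  45  44  44  44  43  43  41  40  39
  36  48 117 210 242 231 180 150 148]
166 [129 123 116  99  72  49  46  48  48  47  47  47  47  46  45  44  43  42
  39  39  59 106 142 154 154 153 152] [249 250 249 233 155  73  46  47  48  47  48  47  46  46  45  44  43  41
  39  45 105 196 241 240 212 169 152]
168 [148 148 147 138 107  64  46  49  50  51  50  50  50  48  47  46  45  44
  40  39  51  85 124 148 155 156 155] [249 249 241 198 120  58  44  49  51  50  51  50  49  48  47  46  45  43
  40  36  57 132 214 239 223 174 152]
170 [152 152 153 147 123  87  61  49  48  52  52  53  53  51  50  48  45  41
  36  36  48  64  90 120 144 154 156] [246 243 210 146  97  73  59  50  49  51  53  53  53  50  50  47  45  41
  36  32
[... 463 characters left out ...]
2 152 150 150 149 150 150 149
 149 150 147 135 115 120 142 152 152 151 151 151 150 149]
148 [153 153 152 150 151 145 118  99 120 145 153 153 152 151 152 152 152 151
 152 151 150 143 121 103 117 142 151 152 152 151 150 150]
152 [153 153 151 143 132 122 112 103 112 137 152 156 154 153 153 153 153 152
 152 152 152 149 137 110  97 121 142 149 149 149 149 150]
314 [0.0726 0.0943]
316 [0.0718 0.0886]
329 [0.0666 0.0519]
331 [0.0658 0.0462]
(0, 0.069) 326.89056543963284 164.67228767015257
(0, 0.093) 318.1843936571602 165.8879129474155
(0, 0.045000000000000005) 335.5881398302062 163.45786282945033
(0.06, 0.091) 315.75031939454584 148.13433136519802
(0.06, 0.047) 331.02261665636263 146.01756815850638
```

```bash
python3 - <<'E'
from h import *
np.set_printoptions(precision=4,suppress=True,linewidth=200)
t=camrig.camera("top");O=np.array([.5891,-.0965]);a=.126;B=np.array([[np.cos(a),np.sin(a)],[-np.sin(a),np.cos(a)]])
b=lambda p,z:B@(onz(t,p,z)[:2]-O)
I=t["img"].max(2).astype(float)
def cross(v,u,s,lv=200):
    while I[v,u]>lv:u+=s
    return u-s*(lv-I[v,u])/(I[v,u-s]-I[v,u])
for v in range(158,184,2):
    l=cross(v,313+(v-158)//7,-1); rr=max(range(332,342),key=lambda u:I[v,u]);rr=cross(v,rr,1) if I[v,rr]>200 else np.nan
    print(v,l,rr,b((l,v),.06)[1],b((rr,v),.06)[1])
E
```

```text
158 311.1818181818182 336.79545454545456 0.10572512839701609 0.02742109208627479
160 310.72340425531917 337.86206896551727 0.10800015124001253 0.025073352093640262
162 311.02702702702703 337.58 0.10794700649347416 0.026849537863466225
164 311.0 337.6078431372549 0.10890266854602228 0.027677348371810927
166 311.7358490566038 338.29545454545456 0.10753111972592984 0.026490011356311745
168 311.84090909090907 338.48 0.10808348445905429 0.02683900429665049
170 312.29545454545456 338.2682926829268 0.1075706133006997 0.028396316448548932
172 312.6 338.67857142857144 0.10751498847920893 0.028055863680258572
174 312.77777777777777 339.45454545454544 0.1078452502100123 0.026601333726000355
176 313.1621621621622 339.50943396226415 0.10754666330135425 0.027344533273367607
178 313.48979591836735 339.7906976744186 0.10742092303212729 0.02739783745717948
180 313.6862745098039 340.42857142857144 0.10769392311825969 0.02636591849584407
182 313.85 340.56 0.10806616259336878 0.02687537402991576
```

The plate's middle measures 0.0674, while the knob and arm edges both put the head at about 0.0705, so the carriage is roughly 3 mm short. I'll regrip and move it 3 mm.

In the tool's units: 0.19 m / 0.6 = 0.3167, -0.03 m / 0.6 = -0.05.

Emit:
jog_arm(offsets="-0.05,0,0,0,0.036 | -0.05,0,0,0,0.036 | -0.05,0,0.0667,0,0.036 | -0.05,0,0.1333,0,0.036 | -0.05,0,0.2,0,0.036 | -0.05,0,0.2667,0,0.036 | -0.05,0,0.3,0,0.036 | -0.05,0,0.3167,0,0.036 | -0.05,0,0.3167,0,0.036")

```text
time: 8.0
ee_pos: [0.4593, -0.0459, 0.0877]
eef_rot: [-0.063, 0.998, -0.001, -0.001]
ft_force: [0.3, -0.6, 0.1]
width: 0.0362
grip_force: 0.0
```

Emit:
jog_arm(offsets="0,0,0,0,0.01 | 0,0,0,0,0.01 | 0,0,0,0,0.01 | 0,0,0,0,0.01 | 0,0,0,0,0.01 | 0,0,0,0,0.01 | 0,0.0027,0,0,0.01 | 0,0.0053,0,0,0.01 | 0,0.0053,0,0,0.01 | 0,0.0053,0,0,0.01 | 0,0.0053,0,0,0.01", clamp_n=25)

```text
time: 9.1
ee_pos: [0.4602, -0.0425, 0.0894]
eef_rot: [-0.063, 0.998, 0.0, 0.001]
ft_force: [-1.4, -0.8, 7.1]
width: 0.0177
grip_force: 25.0
```

In the tool's units: -0.2 m / 0.6 = -0.3333, -0.16 m / 0.6 = -0.2667.

Emit:
jog_arm(offsets="0,0,0,0,0.05 | 0,0,0,0,0.05 | 0,0,0,0,0.05 | 0,0,0,0,0.05 | 0,0,-0.0167,0,0.05 | 0,0,-0.0667,0,0.05 | 0,0,-0.1333,0,0.05 | 0,0,-0.2,0,0.0 | 0,0,-0.2667,0,0.0 | 0.0167,0,-0.3333,0,0.0 | 0.05,0,-0.3333,0,0.0 | 0.05,0,-0.3333,0,0.0")

```text
time: 10.3
ee_pos: [0.4291, -0.0471, 0.2899]
eef_rot: [-0.062, 0.998, 0.001, 0.001]
ft_force: [0.5, -0.4, -0.4]
width: 0.0179
grip_force: 0.0
```

```bash
python3 - <<'E'
from h import *
t=camrig.camera("top");O=np.array([.5891,-.0965]);a=.126;B=np.array([[np.cos(a),np.sin(a)],[-np.sin(a),np.cos(a)]])
b=lambda p,z:B@(onz(t,p,z)[:2]-O)
I=t["img"].max(2).astype(float)
def cross(v,u,s,lv=200):
    while I[v,u]>lv:u+=s
    return u-s*(lv-I[v,u])/(I[v,u-s]-I[v,u])
L=[b((cross(v,313+(v-158)//7,-1),v),.06)[1] for v in range(162,180,2)]
Q=[b((cross(v,max(range(332,342),key=lambda u:I[v,u]),1),v),.06)[1] for v in range(162,180,2)]
print(np.median(L),np.median(Q),(np.median(L)+np.median(Q))/2)
k=B.T@np.array([0,.0703])+O;print("knob",k)
E
python3 e.py .580 -.0285 .27
```

```text
0.11110905717801961 0.03105021378292526 0.07107963548047244
knob [ 0.58026562 -0.0267573 ]
10.35 [ 0.4296 -0.0466  0.2892] yaw 0.12579802539279994 F [ 0.3106 -0.3537  0.526 ] w 0.0141960831403939 0.0 to [-0.1515 -0.001   0.0195]
```

The carriage middle is now at 0.0711, against about 0.0707 for the head. Next is the knob.

In the tool's units: -0.15 m / 0.6 = -0.25, -0.12 m / 0.6 = -0.2.

Emit:
jog_arm(offsets="-0.0667,0,0,0,0 | -0.1333,0,0,0,0 | -0.2,0,0,0,0 | -0.25,0,0,0,0 | -0.25,0,0.0333,0,0 | -0.25,0,0.0633,0,0 | -0.25,0,0.0733,0,0 | -0.25,0,0.0833,0,0 | -0.25,0,0.0933,0,0 | -0.25,0,0.1033,0,0 | -0.25,0,0.1133,0,0 | -0.25,0,0.1133,0,0")

```text
time: 11.55
ee_pos: [0.5784, -0.0277, 0.2216]
eef_rot: [-0.063, 0.998, 0.0, 0.0]
ft_force: [-6.2, 0.2, 11.1]
width: 0.0007
grip_force: 5.4
```

Emit:
jog_arm(offsets="0,0,0.0033,0,0 | 0,0,0.0067,0,0 | 0,0,0.0067,0,0 | 0,0,0.0067,0,0")

```text
time: 11.95
ee_pos: [0.5785, -0.0277, 0.2183]
eef_rot: [-0.063, 0.998, 0.001, 0.0]
ft_force: [-7.4, -1.1, 11.7]
width: 0.0004
grip_force: 5.9
```

In the tool's units: 0.002 m / 0.6 = 0.0033, 0.001 m / 0.6 = 0.0017.

Emit:
jog_arm(offsets="0,0,0.0017,0,0 | 0,0,0.0033,0,0 | 0,0,0.0033,0,0 | 0,0,0.0033,0,0")

```text
time: 12.35
ee_pos: [0.5785, -0.0277, 0.2174]
eef_rot: [-0.063, 0.998, 0.001, 0.0]
ft_force: [-12.4, 0.7, 23.1]
width: 0.0007
grip_force: 11.5
```

Emit:
jog_arm(offsets="0,0,0.0017,0,0 | 0,0,0.0017,0,0 | 0,0,0.0017,0,0")

```text
time: 12.65
ee_pos: [0.5786, -0.0278, 0.2173]
eef_rot: [-0.063, 0.998, 0.001, 0.001]
ft_force: [-15.8, 0.9, 33.3]
width: 0.0004
grip_force: 16.2
```

The force is climbing while the height stays at 0.217, so the plunger is on its hard stop. I'll rise and look.

In the tool's units: 0.12 m / 0.6 = 0.2, 0.11 m / 0.6 = 0.1833.

Emit:
jog_arm(offsets="0,0,-0.0167,0,0 | 0,0,-0.0333,0,0 | 0,0,-0.05,0,0 | 0,0,-0.075,0,0 | 0,0,-0.125,0,0 | 0.05,0,-0.125,0,0 | 0.1167,0,-0.125,0,0.036 | 0.1833,0,-0.125,0,0.036 | 0.2,0,-0.125,0,0.036 | 0.2,0,-0.125,0,0.036 | 0.2,0,-0.125,0,0.036")

```text
time: 13.75
ee_pos: [0.4599, -0.0421, 0.2894]
eef_rot: [-0.063, 0.998, 0.002, 0.001]
ft_force: [0.9, 0.4, -0.8]
width: 0.0318
grip_force: 0.0
```

```bash
python3 e.py .4602 -.0425 .0885; python3 - <<'E'
from h import *
cv2.imwrite("pics/w.png",cv2.resize(camrig.camera("side")["img"][170:300,280:440],None,fx=4,fy=4,interpolation=2)[:,:,::-1])
E
```

```text
13.75 [ 0.4599 -0.0421  0.2894] yaw 0.12695058070028908 F [ 0.8805  0.3783 -0.7652] w 0.03177512076344824 0.0 to [ 0.0002 -0.0012  0.2009]
```

View pics/w.png

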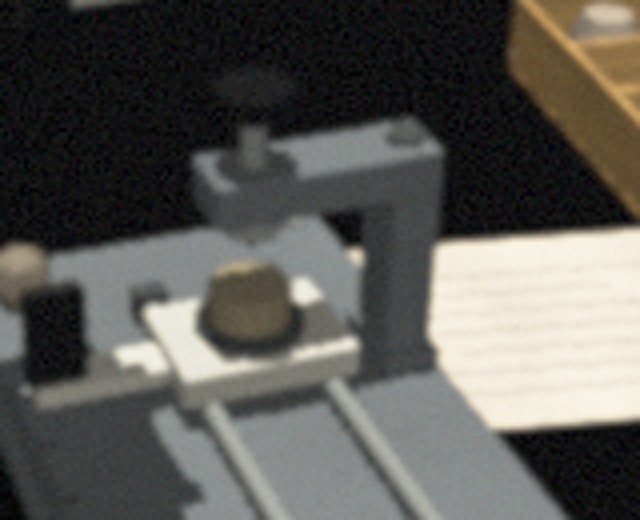

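The knob is back at (255,85), the same as before the push, so the plunger is fully up. Now I'll regrip and slide back.

In the tool's units: 0.2 m / 0.6 = 0.3333, 0.185 m / 0.6 = 0.3083.

Emit:
jog_arm(offsets="0,0,0.0667,0,0.036 | 0,0,0.1333,0,0.036 | 0,0,0.2,0,0.036 | 0,0,0.2667,0,0.036 | 0,0,0.3083,0,0.036 | 0,0,0.3333,0,0.036 | 0,0,0.3333,0,0.01 | 0,0,0.3333,0,0.01 | 0,0,0.3333,0,0.01 | 0,0,0.3333,0,0.01 | 0,0,0.3333,0,0.01 | 0,0,0.3333,0,0.01", clamp_n=25)

```text
time: 15.0
ee_pos: [0.4605, -0.0424, 0.0894]
eef_rot: [-0.063, 0.998, 0.0, 0.001]
ft_force: [0.5, -1.5, 7.4]
width: 0.0179
grip_force: 25.0
```

Emit:
jog_arm(offsets="0,0,0,0,0.01 | 0,-0.0333,0,0,0.01 | 0,-0.0667,0,0,0.01 | 0,-0.1,0,0,0.01 | 0,-0.1333,0,0,0.01 | 0,-0.1667,0,0,0.01 | 0,-0.2,0,0,0.01 | 0,-0.2333,0,0,0.01 | 0,-0.2583,0,0,0.01 | 0,-0.28,0,0,0.01 | 0,-0.29,0,0,0.01 | 0,-0.29,0,0,0.01")

```text
time: 16.2
ee_pos: [0.4826, -0.2157, 0.0894]
eef_rot: [-0.063, 0.998, -0.0, 0.001]
ft_force: [4.1, -2.0, 7.8]
width: 0.018
grip_force: 25.0
```

In the tool's units: -0.004 m / 0.6 = -0.0067, -0.002 m / 0.6 = -0.0033.

Emit:
jog_arm(offsets="0,-0.0033,0,0,0.01 | 0,-0.0067,0,0,0.01 | 0,-0.0067,0,0,0.01 | 0,-0.0067,0,0,0.01")

```text
time: 16.6
ee_pos: [0.483, -0.2186, 0.0894]
eef_rot: [-0.063, 0.998, 0.0, 0.001]
ft_force: [1.9, 0.7, 7.8]
width: 0.0178
grip_force: 25.0
```

Emit:
jog_arm(offsets="0,-0.0033,0,0,0.01 | 0,-0.0033,0,0,0.01 | 0,-0.0033,0,0,0.01")

```text
time: 16.9
ee_pos: [0.4832, -0.2204, 0.0894]
eef_rot: [-0.063, 0.998, 0.0, 0.001]
ft_force: [1.5, 1.7, 9.3]
width: 0.0181
grip_force: 25.0
```

In the tool's units: -0.002 m / 0.6 = -0.0033.

Emit:
jog_arm(offsets="0,-0.0033,0,0,0.01 | 0,-0.0033,0,0,0.01 | 0,-0.0033,0,0,0.01")

```text
time: 17.2
ee_pos: [0.4832, -0.2209, 0.0893]
eef_rot: [-0.064, 0.998, 0.002, 0.0]
ft_force: [-2.4, 7.6, 16.7]
width: 0.0178
grip_force: 25.0
```

Emit:
jog_arm(offsets="0,-0.0033,0,0,0.01 | 0,-0.0033,0,0,0.01 | 0,-0.0033,0,0,0.01")

```text
time: 17.5
ee_pos: [0.4833, -0.221, 0.0892]
eef_rot: [-0.065, 0.998, 0.003, -0.0]
ft_force: [-7.1, 18.2, 23.8]
width: 0.018
grip_force: 25.0
```

It's at the stop: the position has stalled and the reaction has risen to 18 N. Release, rise and verify.

In the tool's units: -0.2 m / 0.6 = -0.3333, -0.16 m / 0.6 = -0.2667.

Emit:
jog_arm(offsets="0,0,0,0,0.05 | 0,0,0,0,0.05 | 0,0,0,0,0.05 | 0,0,0,0,0.05 | 0,0.0033,-0.0167,0,0.05 | 0,0.0033,-0.0667,0,0.05 | 0,0.0033,-0.1333,0,0.05 | 0,0.0033,-0.2,0,0.05 | 0,0.0033,-0.2667,0,0.05 | 0,0.0033,-0.3333,0,0.05 | 0,0.0833,-0.3333,0,0.05 | 0,0.1667,-0.3333,0,0.05")

```text
time: 18.7
ee_pos: [0.4721, -0.1455, 0.29]
eef_rot: [-0.059, 0.998, -0.001, -0.0]
ft_force: [0.9, 1.6, -0.4]
width: 0.0497
grip_force: 0.0
```

Emit:
jog_arm(offsets="0,0.0833,0,0,0.05 | 0,0.1667,0,0,0.05 | 0,0.25,0,0,0.05 | 0,0.3333,0,0,0.05 | 0,0.4167,0,0,0.05 | 0,0.4167,0,0,0.05 | 0,0.4167,0,0,0.05")

```text
time: 19.4
ee_pos: [0.4407, 0.1049, 0.2895]
eef_rot: [-0.063, 0.998, -0.0, -0.0]
ft_force: [0.3, 0.0, 0.6]
width: 0.05
grip_force: 0.0
```

```bash
python3 m.py; python3 - <<'E'
from h import *
o=[camrig.camera(n)["img"][y:y+200,x:x+260]for n,x,y in(("top",220,110),("side",220,180))]
cv2.imwrite("pics/z.png",cv2.resize(np.hstack(o),None,fx=1.5,fy=1.5)[:,:,::-1])
E
```

```text
sample bed [-0.0013 -0.1071] tcp bed [-0.1217  0.2173]
```

View pics/z.png

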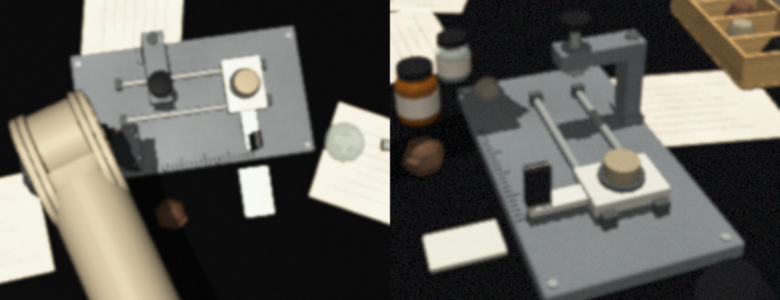

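The last picture shows the carriage against its end blocks at (245,85), the plunger up, and the rocks, jars, dish and tile where they were.

```bash
python3 -c "
from bench import r, camrig, job, read_state
print(job.close_job())"
```

```text
the job is handed in; nothing more can be done
None
```

The job is handed in at about 19.5 s of the 64 s allowed: the core was set under the plunger (within about 1 mm by camera), the knob pushed to its hard stop, the plunger seen fully up, and the carriage slid back against its unloading-end stop, with the rocks, jars, dish and tile untouched.

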